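# Gauge the bore of a nest-box pole foot

## Task

Take the depth gauge out of its wooden stand by its orange collar and lower it gently into the upright tube of the green pole foot until the rod bottoms out. Then slide the stiff collar down the rod, without ramming it, until it sits fully home on the tube's rim, so that it marks the depth, and let go, leaving the gauge standing there. Leave everything else on the bench where it is.

Things in the scene. Friction and masses are not known exactly. Their poses are not given: they have to be found in the camera images.
- gauge: Depth gauge, loose, upright in the stand: aluminium rod with black rings, 16 mm across, 119 mm long, the lowest 5 mm tapering to 10 mm. Origin: centre of the rod's lower end face, at first some 10 mm above the bench; z runs up the rod. Carries the collar and a brass pin at the lower end; 200 to 290 g in all.
- collar: Orange square collar on the rod, 40 x 40 x 24 mm tall, the part to grip. Origin: rod axis, collar's underside; x and y square to its sides. Slides down the rod under about 5 N and stays put; the gauge can be carried by it. At first its underside is 95 mm above the rod's lower end, its top level with the rod's top; slid down, the rod stands up to 33 mm out of its top.
- tip_pin (a joint): Sprung brass pin, 6.4 mm across, in the rod's lower end: 0 = standing out 4 mm, 0.004 = pushed in flush, that is, the rod's end is on the bottom. Weak spring, 0.4 to 0.8 N: the gauge's own weight pushes it in.
- shoe (a joint): Sprung black ring, 28 mm across, under the collar around the rod: 0 = standing out 4 mm below the collar's underside, 0.004 = pushed in flush, that is, the collar is on the rim. Weak spring, 0.3 to 0.7 N.
- foot_green: Green pole foot, fixed: base plate 110 x 110 x 8 mm, conical boss, upright tube 29 mm outside, 18.6 mm inside diameter, open at the top. Origin: tube axis at bench height. Cut and plugged by hand: rim 106 to 124 mm above the bench, blind bore with flat floor 62 to 82 mm below the rim, neither known beforehand. Gauge contact with it must stay under 40 N.
- foot_grey: A second pole foot of the same make, painted grey, not to be used. Origin: on its tube's axis at the bench top.
- stand: The gauge's wooden stand, fixed: block 85 x 85 x 60 mm with a 20 mm hole, 50 mm deep, in the middle of its top. Origin: centre of its underside.
- birdhouse: Bystander: wooden nest box, 140 x 140 x 170 mm, origin under its centre.
- tape_roll: Bystander: roll of yellow packing tape lying flat, 96 mm across, 45 mm high, origin under its centre.
- screwdriver: Bystander: screwdriver lying along its own x, handle to -x, origin under its middle.
- bowl: Bystander: purple plastic bowl, 170 mm across, 60 mm high, origin under its centre.
- jar: Bystander: glass jar with a white lid, 72 mm across, 85 mm high, origin under its centre.
- hammer: Bystander: hammer lying along its own x, handle to -x, origin under its middle.
- carton: Bystander: closed cardboard carton with yellow tape, 150 x 190 x 110 mm, origin under its centre.
Things that resemble listed ones, but are neither listed nor needed, are in the scene too. Of the things that look like the gauge, the smaller one is meant. What is shaped like the foot_green but red is not meant.

How it is judged:
On the way, in this order (a step that is already met when the one before it is completed fails the run):
1. the gauge is drawn up out of its stand (height (world z) of gauge above 0.085 m), for 0.1 s.
2. the rod has bottomed out in the green foot's tube (tip pin pushed in) (horizontal distance between gauge and foot_green below 0.004 m and height (world z) of gauge below 0.08 m and angle between gauge's own z axis and vertical below 0.1 rad and value of joint tip_pin above 0.0025 m), for 0.1 s.
At the end, for the whole second after the job is handed in: The gauge stands released and at rest in the green foot's tube (axis within 4 mm, upright within 0.1 rad), its rod within 1.5 mm of the bottom (tip pin pushed in more than 2.5 mm) and its collar within 1.5 mm of the rim (ring under the collar pushed in more than 2.5 mm) (all of step 2 and value of joint shoe above 0.0025 m and linear speed of gauge below 0.01 m/s); the robot touches nothing.
It fails at once if the gauge or its collar is pressed, rammed or dropped on the green foot with more than 40 N (contact force between gauge and foot_green above 40 N).
It fails at once if the gauge is dropped into the tube (moves faster than 0.35 m/s there) (horizontal distance between gauge and foot_green below 0.01 m and height (world z) of gauge below 0.12 m and linear speed of gauge above 0.35 m/s).
It fails at once if a bystander is moved more than 30 mm (distance of any of birdhouse, tape_roll, screwdriver, bowl, jar, hammer, carton from where it was at the start of the episode above 0.03 m).
It also fails if it takes over 58 s, if anything falls off the work surface, if the arm or the gripper's body presses on something with over 40 N, if the wrist force passes 120 N, or if a joint passes its speed limit or range.

## Robot

A 6-joint arm with a two-finger parallel gripper is mounted at the origin on the work surface. World frame = base frame: x ahead of the robot, y to its left, z up, the work surface at z = 0. Lengths are in m, angles in rad, forces in N, time in s.
With the tool pointing down it reaches from about 0.4 to 0.925 m from the base axis. Payload 3.4 kg.
Tool frame: the origin (TCP) lies at the very end of the fingers, on their centre line; the grasp point (between the pads) lies 19 mm behind it; z points along the fingers, y is the line along which they close (so a half turn about z gives the same grasp; the last joint's range is limited). The gripper opens to 85 mm and grips with 20 to 120 N. Pads are 22 mm wide; open, the fingers measure 114 mm over their backs; the gripper's body (76 mm by 85 mm) begins 54 mm behind the grasp point. The pads swing forward as they close: fully open they stand 13 mm farther back than shut.
Start: joints at [-1.25, 0.307, 1.506, -0, 1.328, -0.073], TCP at [0.221, -0.531, 0.231] pointing down, gripper open.
Joint ranges: [-3.12, 3.12], [-1.05, 2.28], [0.14, 2.33], [-1.42, 4.57], [0.1, 2.73], [-2.68, 2.68]. Speed limits (rad/s): [2.57, 2.57, 3.14, 3.14, 3.14, 3.14].

## Interface

Orientations are given as a unit quaternion [w, x, y, z].
In Python, from station import * gives the robot as it stands. Calls block until the motion is done:
- goto(position, orientation): joint-space move of the TCP to a pose.
- move_l(position, feed=0.15, rotation=None): straight line of the TCP; rotation=None keeps the orientation; feed is the mean speed in m/s.
- set_joints(angles): joint-space move.
- move_gripper(opening): finger opening in m; the grip force is fixed at half the most; returns when the fingers have stopped.
- dwell(seconds).
- inverse_kinematics(position, orientation): joint angles nearest the present ones, or None.
- read_camera(name): name is "scene" or "top" or "wrist"; returns the picture (384x512x3 uint8, red, green, blue); there is no depth.
- camera_params(name): a dict with "intrinsics" (3x3 intrinsics, pixels), "position" and "orientation" of the camera in the world. Camera axes: x right, y up, looking along -z (the intrinsics and any distortion apply to the point x, -y, -z); pixel columns grow to the right and rows downward; lengths in m; the calibration is good to about 2 mm. A picture is of the moment at which its call begins: read the wrist's pose just before it. camera_params takes no time and is no camera call; for the wrist camera it gives the pose at the moment of the call.
A pose or a line that the arm cannot do raises IKError and nothing moves.
- hand_in(): hands the job in; it is judged then, once.
Readings, each from a call of its own:
- read_time_s(): time.
- read_joint_positions(): joint angles.
- read_joint_vel(): joint speeds.
- read_joint_efforts(): joint torques, N m.
- read_eef_pos(): TCP position.
- read_tool_rot(): TCP orientation.
- read_contact_force(): force on the tool from outside, world axes, zero at the start.
- read_ft_torque(): the same for the moment, N m.
- read_opening(): finger opening in m.
- read_grasp_force(): force on a finger pad.
Only numpy, scipy, OpenCV 4.12 (cv2) and the standard library are available. Lean on these libraries where they do the work, as an engineer would, in place of code of your own. Each camera call takes 0.05 s, during which the arm holds its last target. There are 200 camera calls.

## Working session

There is one attempt and no reset: what is moved stays moved. The work goes in short steps, each a Python script; the robot and the scene stay as the last script left them, time stands still between calls to the robot, and variables do not carry over. Pictures are saved under pics/ and viewed, at most 11 in all, crops included, and the job is handed in when it is done.

```bash
mkdir -p pics; python3 - <<'E'
from station import *
import cv2,numpy as np
for n in ["scene","top"]:
    im=read_camera(n); cv2.imwrite(f"pics/{n}0.png",im[:,:,::-1])
    p=camera_params(n); print(n,p)
print(read_time_s(),read_tool_rot(),read_opening(),read_contact_force())
E
```

```text
scene {'intrinsics': array([[415.27345625,   0.        , 248.48365677],
       [  0.        , 415.27345625, 193.68976983],
       [  0.        ,   0.        ,   1.        ]]), 'position': array([ 1.35359697, -0.23008186,  0.81833105]), 'orientation': array([0.72447981, 0.33206717, 0.25299564, 0.54850123])}
top {'intrinsics': array([[439.74973357,   0.        , 255.58883985],
       [  0.        , 439.74973357, 191.02547606],
       [  0.        ,   0.        ,   1.        ]]), 'position': array([ 0.41806164, -0.0109997 ,  1.4137097 ]), 'orientation': array([ 0.71178467,  0.03560661, -0.04180087, -0.70024812])}
0.1 [-8.93551217e-04  9.80577854e-01  1.96128167e-01 -1.21530171e-04] 0.08559944392106633 [ 0.27455991  0.38239722 -0.66412919]
```

View pics/scene0.png

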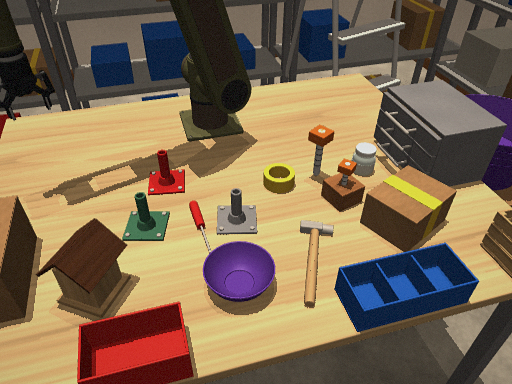

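View pics/top0.png

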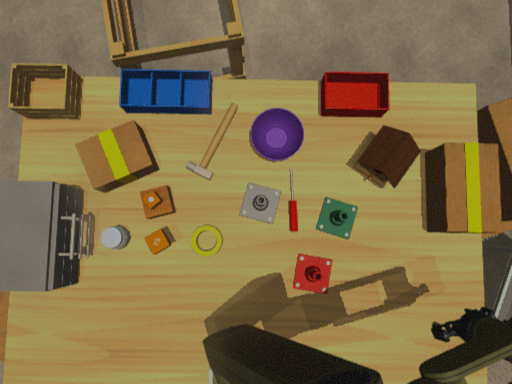

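Top view: the gauge wanted is the small orange collar in the wooden stand at scene (347,166) / top (153,199). The lookalike is the taller one at scene (320,133) / top (157,240), which has no stand. The green foot is at scene (143,205) / top (338,217). The red foot (165,165) and grey foot (237,205) are not meant. Next I'll triangulate coarsely and check a crop.

```bash
cat > h.py <<'E'
from station import *
import cv2, numpy as np
from scipy.spatial.transform import Rotation as R
def ray(p,uv):
    d=np.linalg.inv(p["intrinsics"])@[uv[0],uv[1],1.]
    r=R.from_quat(p["orientation"],scalar_first=True)
    d=r.apply([d[0],-d[1],-d[2]]); return np.array(p["position"]),d/np.linalg.norm(d)
def plane(p,uv,z):
    o,d=ray(p,uv); return o+d*(z-o[2])/d[2]
def tri(obs):
    A=np.zeros((3,3));b=np.zeros(3);L=[]
    for p,uv in obs:
        o,d=ray(p,uv);M=np.eye(3)-np.outer(d,d);A+=M;b+=M@o;L.append((o,M))
    x=np.linalg.solve(A,b); return x,max(np.linalg.norm(M@(x-o)) for o,M in L)
def proj(p,X):
    r=R.from_quat(p["orientation"],scalar_first=True).inv().apply(np.array(X)-p["position"])
    q=p["intrinsics"]@[r[0],-r[1],-r[2]]; return q[:2]/q[2]
def down(yaw):  # tool z down, tool y at angle yaw+90deg mirrored
    return (R.from_euler('z',yaw)*R.from_euler('x',np.pi)).as_quat(scalar_first=True)
E
python3 - <<'E'
from h import *
ps,pt=camera_params("scene"),camera_params("top")
for n,a,b in [("collar",(347,163),(152,199)),("big",(321,130),(156,240)),("green rim",(141,195),(342,217)),("grey",(236,191),(260,202)),("red",(163,152),(314,274))]:
    print(n,tri([(ps,a),(pt,b)]))
q=read_tool_rot();r=R.from_quat(q,scalar_first=True)
p=camera_params("wrist");print(p,r.inv().apply(p["position"]-read_eef_pos()),(r.inv()*R.from_quat(p["orientation"],scalar_first=True)).as_matrix().round(3))
im=cv2.imread("pics/scene0.png")[115:215,285:385];im2=cv2.imread("pics/top0.png")[165:265,95:195]
cv2.imwrite("pics/crop.png",cv2.resize(np.hstack([im,im2]),None,fx=4,fy=4,interpolation=cv2.INTER_CUBIC))
E
```

```text
collar (array([0.53107582, 0.28219378, 0.1309944 ]), np.float64(0.0010778269244433563))
big (array([0.41137818, 0.25416102, 0.17122315]), np.float64(0.0019455156449343727))
green rim (array([ 0.48819422, -0.27952463,  0.11049423]), np.float64(0.0005571563604559539))
grey (array([ 0.52962534, -0.0351027 ,  0.10145454]), np.float64(5.162412622602135e-06))
red (array([ 0.32034781, -0.19834874,  0.11830007]), np.float64(0.0034785718275948214))
{'intrinsics': array([[330.9887116 ,   0.        , 253.96184644],
       [  0.        , 330.9887116 , 190.23118022],
       [  0.        ,   0.        ,   1.        ]]), 'position': array([ 0.28498195, -0.5045404 ,  0.37324237]), 'orientation': array([ 0.82423761, -0.11590663,  0.0780286 , -0.5487345 ])} [ 0.06900046  0.00069176 -0.14274696] [[ 0.001  0.961  0.277]
 [ 1.    -0.001 -0.001]
 [-0.     0.277 -0.961]]
```

View pics/crop.png

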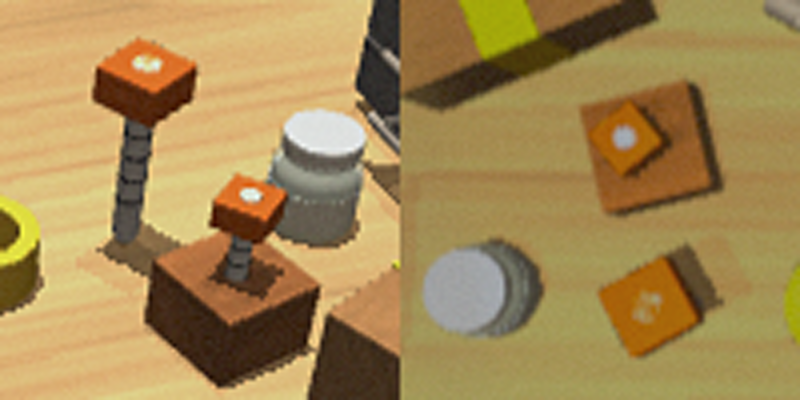

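The crop confirms it: the smaller collar is in the stand at z≈0.13, and the bigger lookalike is free-standing at z≈0.17. Next are wrist views of the gauge from two places.

```bash
cat >> h.py <<'E'
def snap(name):
    p=camera_params("wrist"); im=read_camera("wrist"); cv2.imwrite(f"pics/{name}.png",im[:,:,::-1])
    import pickle; pickle.dump(p,open(f"pics/{name}.pkl","wb")); return p,im
E
python3 - <<'E'
from h import *
y=np.radians(45);q=down(y)
t=np.array([np.sin(y),-np.cos(y),0])
c=np.array([.531,.282,.27])
goto(c+[0,0,.05],q)
move_l(c+.03*t,.2); a=snap("w1")[1]
move_l(c-.03*t,.2); b=snap("w2")[1]
cv2.imwrite("pics/w12.png",cv2.resize(np.vstack([a,b])[:,:,::-1],(800*512//683//1,600*1)))
print(read_eef_pos(),read_tool_rot(),read_time_s(),read_joint_positions())
E
```

```text
[0.51003202 0.30382041 0.27125217] [2.04775335e-04 9.23626167e-01 3.83292462e-01 1.24528774e-03] 4.1583 [ 4.66469893e-01  3.04863440e-01  1.40636669e+00 -5.96461490e-04
  1.42790854e+00  1.25063301e+00]
```

View pics/w1.png

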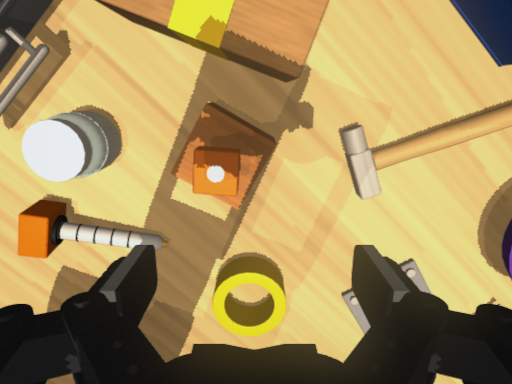

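w1: the gauge collar is at (216,173) with the white rod end in it, nearly square to the picture. The lookalike is on the left at (45,228), and the jar is at (60,148).

```bash
python3 - <<'E'
from h import *
import pickle
obs=[];P=[]
for n in ["w1","w2"]:
    im=cv2.imread(f"pics/{n}.png");p=pickle.load(open(f"pics/{n}.pkl","rb"));P.append(p)
    g=np.array(proj(p,[.531,.282,.129])).astype(int);print(n,g)
    hsv=cv2.cvtColor(im,cv2.COLOR_BGR2HSV)
    w=((hsv[...,1]<90)&(hsv[...,2]>120)).astype(np.uint8)
    k,l,s,ce=cv2.connectedComponentsWithStats(w)
    i=min((i for i in range(1,k) if 60<s[i,4]<900),key=lambda i:np.hypot(*(ce[i]-g)));print(s[i],ce[i]);obs.append((p,ce[i]))
    cx,cy=ce[i].astype(int)
    for d in (-30,-26,-22,-18,0,18,22,26,30): print(d,hsv[cy,cx+d],hsv[cy+d,cx],end=';')
    print()
X,e=tri(obs);print(X,e)
for p,uv in obs: print(proj(p,X+[0,0,0])-uv)
big=[cv2.resize(cv2.imread(f"pics/{n}.png")[int(u[1])-50:int(u[1])+50,int(u[0])-50:int(u[0])+50],None,fx=4,fy=4) for n,(p,u) in zip(["w1","w2"],obs)]
cv2.imwrite("pics/cc.png",np.hstack(big))
E
```

```text
w1 [219 175]
[206 165  19  18 255] [215.15686275 173.32156863]
-30 [ 14 171 218] [ 13 161 103];-26 [ 13 173 220] [ 13 187  97];-22 [ 13 199 211] [ 12 201 117];-18 [ 16 201 232] [ 12 208 136];0 [ 36   5 233] [ 36   5 233];18 [ 12 200 140] [ 16 203 232];22 [ 12 198 129] [ 13 173 220];26 [ 13 171 188] [ 19 126 232];30 [ 14 171 186] [ 22 117 232];
w2 [288 176]
[276 167  17  17 219] [284.42465753 174.82191781]
-30 [ 14 172 215] [ 14 167 107];-26 [ 14 172 220] [ 13 167 107];-22 [ 13 190 110] [ 12 202 106];-18 [ 13 207 142] [ 12 208 142];0 [ 15  53 144] [ 15  53 144];18 [ 15 203 235] [ 12 200 144];22 [ 12 212 218] [ 14 181 185];26 [ 14 169 184] [ 14 169 228];30 [ 14 167 196] [ 14 170 225];
[0.52996698 0.28595697 0.12962459] 6.409119481387577e-05
[0.0002999 0.0732424]
[ 0.00067615 -0.07263408]
```

View pics/cc.png

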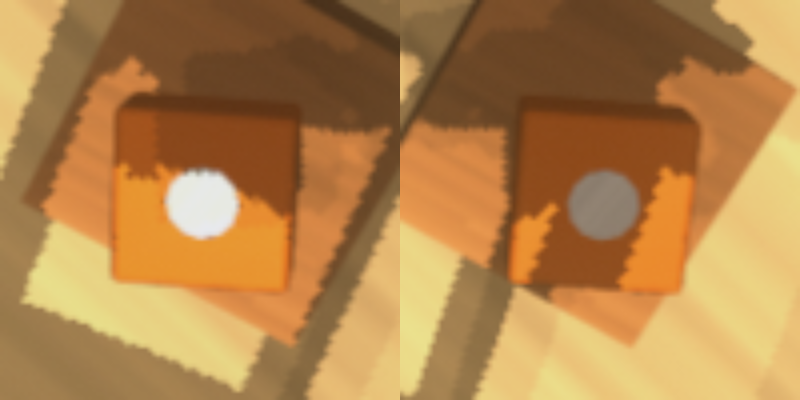

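The rod end triangulates to (0.530, 0.286, 0.1296), and the expected height is 0.129, so that fits. The collar is about 4° off the tool axis. I'll measure the green tube the same way before grasping.

```bash
python3 - <<'E'
from h import *
import pickle
for n,o,cs in [("w1",(165,123),[(113,278),(288,290),(297,107)]),("w2",(234,124),[(512-400,285),(682-400,292),(698-400,112)])]:
    p=pickle.load(open(f"pics/{n}.pkl","rb"))
    C=[plane(p,(o[0]+c[0]/4,o[1]+c[1]/4),.1296) for c in cs]
    e=C[1]-C[0];f=C[2]-C[1];print(np.linalg.norm(e),np.linalg.norm(f),np.degrees(np.arctan2(e[1],e[0])),np.degrees(np.arctan2(f[1],f[0])))
y=np.radians(45);q=down(y);t=np.array([np.sin(y),-np.cos(y),0])
c=np.array([.488,-.2795,.26])
goto(c+.03*t+[0,0,.02],q); a=snap("g1")[1]
move_l(c-.03*t+[0,0,.02],.2); b=snap("g2")[1]
cv2.imwrite("pics/g12.png",np.hstack([a[60:360,100:412],b[60:360,100:412]])[:,:,::-1])
print(read_eef_pos(),read_time_s(),read_joint_positions())
E
```

```text
0.03904014281042026 0.04117231621872977 -49.1321191193708 41.467406599265125
0.03832635154419607 0.0408405941812408 -47.311634593051885 42.7282400625746
[ 0.46757685 -0.25821287  0.2804761 ] 6.875 [-5.83594547e-01  2.13673335e-01  1.51241835e+00 -7.59924453e-05
  1.41366424e+00  2.00764012e-01]
```

View pics/g12.png

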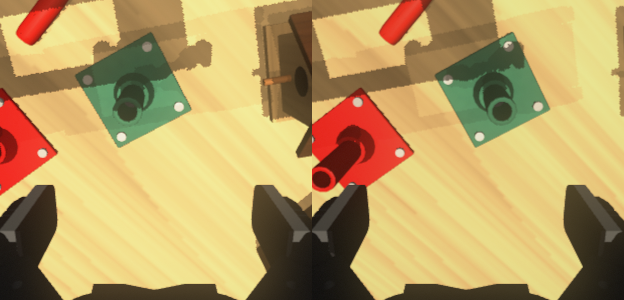

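g12: the green rim sits at full-image (227,168) in g1 and (288,170) in g2. The red foot is at left. I'll refine the rim circles.

```bash
python3 - <<'E'
from h import *
import pickle
obs=[[],[]];v=[]
for n,c in [("g1",(227,168)),("g2",(288,170))]:
    im=cv2.imread(f"pics/{n}.png");p=pickle.load(open(f"pics/{n}.pkl","rb"))
    x0,y0=c[0]-35,c[1]-35
    cr=cv2.resize(im[y0:y0+70,x0:x0+70],None,fx=6,fy=6,interpolation=cv2.INTER_CUBIC)
    g=cv2.equalizeHist(cv2.GaussianBlur(cr[...,1],(0,0),3))
    for j,(r0,r1) in enumerate([(50,76),(85,115)]):
        h=cv2.HoughCircles(g,cv2.HOUGH_GRADIENT,1,20,param1=100,param2=12,minRadius=r0,maxRadius=r1)
        h=h[0][:6] if h is not None else []
        print(n,j,[(np.round(k/6,1)+[x0,y0,0]).tolist() for k in h])
        if len(h): k=min(h,key=lambda k:np.hypot(k[0]-210,k[1]-210)); obs[j].append((p,(k[0]/6-.417+x0,k[1]/6-.417+y0))); cv2.circle(cr,(int(k[0]),int(k[1])),int(k[2]),(0,0,255) if j else (255,0,0),1)
    cr=cv2.convertScaleAbs(cr,alpha=1.6); v.append(cr[:,10:410])
for o in obs:
    if len(o)==2: print(tri(o))
cv2.imwrite("pics/rim.png",np.hstack(v))
E
```

```text
g1 0 [[232.79999923706055, 156.39999961853027, 11.5], [227.5999984741211, 171.0999984741211, 9.699999809265137], [227.4000015258789, 167.79999923706055, 12.600000381469727], [239.5999984741211, 156.39999961853027, 12.600000381469727], [243.4000015258789, 157.60000038146973, 10.5], [236.20000076293945, 154.39999961853027, 12.600000381469727]]
g1 1 [[232.79999923706055, 156.60000038146973, 16.600000381469727], [236.9000015258789, 152.79999923706055, 18.700000762939453], [227.4000015258789, 172.5999984741211, 16.100000381469727], [231.79999923706055, 164.20000076293945, 19.100000381469727], [231.4000015258789, 152.20000076293945, 18.700000762939453], [230.5999984741211, 167.79999923706055, 15.399999618530273]]
g2 0 [[270.8999996185303, 191.20000076293945, 12.600000381469727], [266.80000019073486, 192.5999984741211, 10.5], [288.79999923706055, 174.79999923706055, 12.199999809265137], [274.20000076293945, 191.79999923706055, 10.899999618530273], [268.6000003814697, 188.5999984741211, 12.199999809265137], [269.6000003814697, 200.0999984741211, 8.600000381469727]]
g2 1 [[289.9000015258789, 170.0999984741211, 16.100000381469727], [287.9000015258789, 167.0999984741211, 18.5], [270.3999996185303, 196.9000015258789, 17.399999618530273], [262.19999980926514, 186.9000015258789, 17.899999618530273], [284.3999996185303, 157.20000076293945, 14.300000190734863]]
(array([ 0.490391  , -0.28247478,  0.1125265 ]), np.float64(0.0035354840362745808))
(array([ 0.49140249, -0.28479222,  0.09777317]), np.float64(0.0013270180572462736))
```

View pics/rim.png

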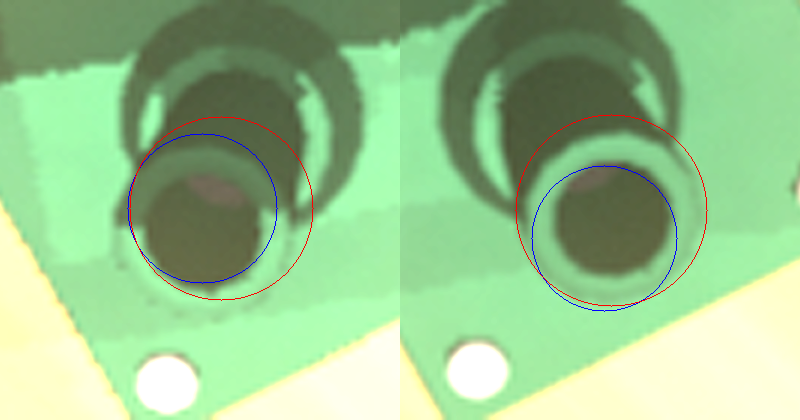

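The Hough fits are poor, but the bore shows as a brown disc (hue differs from green) at crop (203,231) and (611,218). I'll segment by hue.

```bash
python3 - <<'E'
from h import *
import pickle
obs=[];O=[]
for n,c in [("g1",(227.5,173)),("g2",(289,171))]:
    im=cv2.imread(f"pics/{n}.png");p=pickle.load(open(f"pics/{n}.pkl","rb"))
    f=cv2.resize(im,None,fx=4,fy=4,interpolation=cv2.INTER_LINEAR).astype(float)
    ratio=f[...,1]/(f[...,2]+1)
    m=((ratio<1.3)).astype(np.uint8)
    k,l,s,ce=cv2.connectedComponentsWithStats(m)
    i=l[int(c[1]*4),int(c[0]*4)];print(ratio[int(c[1]*4),int(c[0]*4)],s[i]/4.)
    cn=max(cv2.findContours((l==i).astype(np.uint8),0,1)[0],key=len)
    e=cv2.fitEllipse(cv2.convexHull(cn));print(np.array(e[0])/4,np.array(e[1])/8)
    obs.append((p,np.array(e[0])/4-.375)); O.append(e)
X,er=tri(obs);print(X,er)
for p,uv in obs: print(plane(p,uv,X[2]))
for (p,uv),e in zip(obs,O): print("bore dia", np.mean(e[1])/4/331*np.linalg.norm(X-p["position"]))
E
```

```text
1.064516129032258 [0.00000e+00 0.00000e+00 5.12000e+02 3.84000e+02 7.68617e+05]Traceback (most recent call last):
  File "<stdin>", line 12, in <module>
cv2.error: OpenCV(4.12.0) /io/opencv/modules/imgproc/src/shapedescr.cpp:361: error: (-201:Incorrect size of input array) There should be at least 5 points to fit the ellipse in function 'fitEllipseNoDirect'
```

```bash
python3 - <<'E'
import cv2,numpy as np
im=cv2.imread("pics/g1.png")
for y in (150,160,173,180,186): print(y,[tuple(map(int,im[y,x])) for x in range(210,248,4)])
E
```

```text
150 [(110, 159, 100), (59, 87, 66), (94, 135, 87), (49, 73, 56), (40, 59, 51), (41, 61, 51), (41, 60, 51), (41, 59, 50), (44, 63, 53), (102, 148, 93)]
160 [(108, 156, 100), (109, 157, 100), (47, 70, 60), (56, 80, 63), (54, 79, 61), (55, 80, 61), (58, 85, 63), (43, 64, 55), (43, 64, 55), (100, 145, 93)]
173 [(109, 157, 104), (101, 147, 99), (52, 77, 66), (43, 67, 61), (44, 65, 60), (44, 65, 60), (42, 64, 60), (104, 149, 97), (93, 135, 90), (102, 147, 97)]
180 [(98, 142, 98), (99, 144, 98), (103, 149, 100), (96, 139, 95), (53, 78, 69), (61, 90, 73), (104, 151, 100), (95, 138, 94), (103, 149, 101), (103, 148, 101)]
186 [(101, 145, 102), (100, 145, 101), (100, 146, 101), (103, 146, 101), (101, 146, 102), (99, 145, 99), (109, 158, 106), (111, 162, 109), (114, 163, 109), (112, 161, 109)]
```

```bash
python3 - <<'E'
from h import *
import pickle
for T in (1.11,1.13,1.15):
    obs=[];O=[]
    for n,c in [("g1",(227.5,173)),("g2",(289,171))]:
        im=cv2.imread(f"pics/{n}.png");p=pickle.load(open(f"pics/{n}.pkl","rb"))
        f=cv2.resize(cv2.GaussianBlur(im,(0,0),.6),None,fx=4,fy=4,interpolation=cv2.INTER_LINEAR).astype(float)
        m=((f[...,1]/(f[...,2]+1)<T)).astype(np.uint8)
        m=cv2.morphologyEx(m,cv2.MORPH_OPEN,np.ones((13,13),np.uint8))
        k,l,s,ce=cv2.connectedComponentsWithStats(m)
        i=l[int(c[1]*4),int(c[0]*4)]
        cn=max(cv2.findContours((l==i).astype(np.uint8),0,1)[0],key=len)
        e=cv2.fitEllipse(cv2.convexHull(cn));print(T,np.array(e[0])/4,np.array(e[1])/4,s[i]/4)
        obs.append((p,np.array(e[0])/4-.375)); O.append(e)
    X,er=tri(obs);print(X,er,[plane(p,uv,X[2])[:2] for p,uv in obs],[np.mean(e[1])/4/331*np.linalg.norm(X-p["position"]) for (p,uv),e in zip(obs,O)])
E
```

```text
1.11 [227.44038391 170.88589478] [17.51278877 18.34122849] [218.75 162.    17.    18.   985.  ]
1.11 [291.95144653 173.13768005] [10.78987503 15.94332695] [285.25 166.25  13.    13.25 492.25]
[ 0.49270477 -0.28208242  0.1243463 ] 0.0011973254598219945 [array([ 0.49361576, -0.2812589 ]), array([ 0.49183029, -0.28294505])] [np.float64(0.016634225867238926), np.float64(0.012464865569981979)]
1.13 [227.41136169 170.88529968] [17.90693092 18.58870888] [ 218.5   161.75   17.5    18.5  1028.  ]
1.13 [290.04244995 171.0700531 ] [16.66329575 17.65421867] [282.5  162.5   16.    17.25 875.5 ]
[ 0.49133506 -0.28238535  0.11474131] 0.0002453963425256295 [array([ 0.49151635, -0.28221095]), array([ 0.49116118, -0.2825672 ])] [np.float64(0.017464334916718588), np.float64(0.016492757389442655)]
1.15 [227.38893127 170.92320251] [18.22401047 18.76059341] [ 218.5   161.75   17.5    18.75 1062.5 ]
1.15 [290.02978516 171.12936401] [17.05942154 17.96480942] [282.   162.5   16.75  17.25 935.5 ]
[ 0.49129903 -0.28239682  0.1148029 ] 0.0002556025669410114 [array([ 0.49148794, -0.28221523]), array([ 0.49111785, -0.28258618])] [np.float64(0.01769546257292061), np.float64(0.01682952558373045)]
```

The bore axis is at (0.4913, -0.2824) and the rim at z≈0.115, within the stated 0.106–0.124. Measured diameter is about 17.5 against 18.6 mm. Next is the grasp.

```bash
python3 - <<'E'
from h import *
q=down(np.radians(42))
g=np.array([.5300,.2860,0])
goto(g+[0,0,.20],q)
move_l(g+[0,0,.099],.12)
print(read_eef_pos(),read_contact_force())
move_gripper(.036)
print(read_opening(),read_grasp_force(),read_contact_force(),read_ft_torque())
move_l(g+[0,0,.12],.04); print(read_contact_force(),read_opening())
move_l(g+[0,0,.26],.12); dwell(.3)
print(read_contact_force(),read_ft_torque(),read_eef_pos(),read_opening(),read_time_s())
for n in ("scene","top"): cv2.imwrite(f"pics/{n}1.png",read_camera(n)[:,:,::-1])
snap("held")
s=cv2.imread("pics/scene1.png")[70:220,260:420];w=cv2.imread("pics/held.png")
cv2.imwrite("pics/l.png",np.hstack([cv2.resize(s,(320,300)),cv2.resize(w,(400,300))]))
E
```

```text
[0.53067919 0.28619352 0.09968797] [0.24564583 0.180652   0.4158857 ]
0.0390435754909813 63.99766445159912 [-0.50151053  0.01802065  2.43044782] [-0.03926793  0.04059025  0.01315312]
[ 0.49615066  0.58362153 -2.33133677] 0.039004859914917436
[ 0.38289533 -0.86559587 -1.88221331] [ 0.05526101 -0.00633993  0.02624963] [0.52984272 0.285914   0.25948397] 0.039181680329975994 12.6417
```

View pics/l.png

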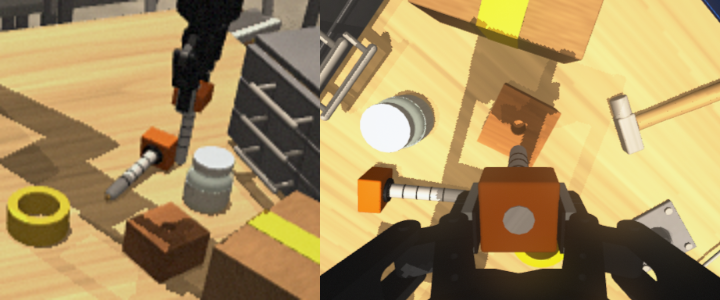

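The gauge is lifted, looks vertical, and sits centred at held (253,279). In the scene view the lookalike seems tilted, so I'll check it and the rod position in the hand.

```bash
python3 - <<'E'
from h import *
import pickle
p=pickle.load(open("pics/held.pkl","rb"))
im=cv2.imread("pics/held.png");hsv=cv2.cvtColor(im,cv2.COLOR_BGR2HSV)
m=(hsv[...,1]<90).astype(np.uint8);k,l,s,c=cv2.connectedComponentsWithStats(m);i=l[279,253];print(s[i],c[i])
print(plane(p,c[i],.2595+.1296-.0995),read_eef_pos())
ps,pt=camera_params("scene"),camera_params("top")
a=[cv2.imread(f"pics/top{i}.png")[150:300,80:240] for i in (0,1)]+[cv2.imread("pics/scene1.png")[70:220,260:420]]
cv2.imwrite("pics/t.png",cv2.resize(np.hstack(a),(800,250)))
d=pickle.load(open("pics/w1.pkl","rb"));print("w1",plane(d,(162,242),0),plane(d,(45,228),.17),plane(d,(45,228),.02))
E
```

```text
[ 234  264   41   36 1116] [254.02508961 281.28405018]
[0.52998156 0.28561867 0.2896    ] [0.5299772  0.28597693 0.25982507]
w1 [0.37644624 0.26110865 0.        ] [0.41307759 0.35392827 0.17      ] [0.29666067 0.38176443 0.02      ]
```

View pics/t.png

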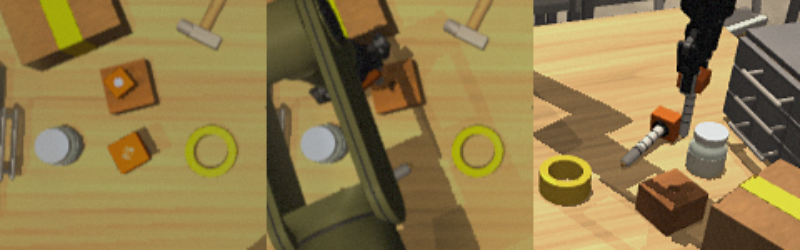

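The lookalike was already lying down in w1. My first joint-space sweep must have knocked it over. It isn't a listed item, it's at rest, and the jar hasn't moved, so I'll leave it. The rod is within 0.4 mm of the TCP axis. Next: carry to the foot and lower under force guard.

```bash
python3 - <<'E'
from h import *
q=down(np.radians(42)); c=np.array([.4913,-.2824,0])
move_l(np.array([.53,.286,.31]),.15)
goto(c+[0,0,.30],q); move_l(c+[0,0,.235],.1); dwell(.3)
f0=np.mean([read_contact_force() for _ in range(5)],0);print(f0,read_eef_pos(),read_time_s())
for n in ("scene",): cv2.imwrite(f"pics/{n}2.png",read_camera(n)[:,:,::-1])
z=.235
while z>.175:
    z-=.004; move_l(c+[0,0,z],.04)
    f=read_contact_force()-f0
    if abs(f).max()>2.5: print("contact",z,f); dwell(.2); print(read_contact_force()-f0); break
print(z,f,read_eef_pos(),read_ft_torque(),read_time_s())
snap("in")
s=cv2.imread("pics/scene2.png")[130:250,80:240]; s3=read_camera("scene")[130:250,80:240,::-1]
cv2.imwrite("pics/i.png",np.hstack([cv2.resize(x,(400,300)) for x in (s,s3)]))
E
```

```text
[ 0.57898485 -0.07369236 -2.40068603] [ 0.49155468 -0.28261827  0.23563404] 16.425
0.17499999999999993 [-1.31719709 -0.13090779  0.24893451] [ 0.49106511 -0.2822552   0.17463216] [-0.0742288   0.00620407  0.03464212] 20.225
```

View pics/i.png

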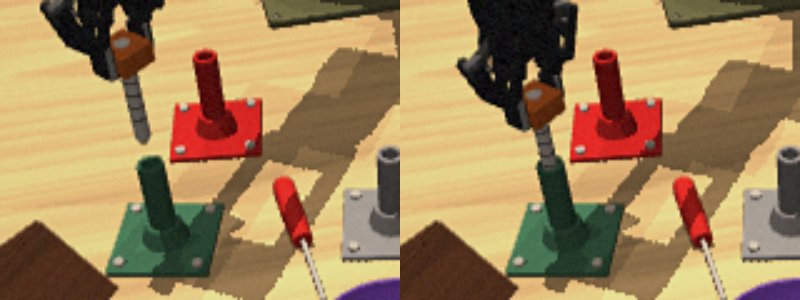

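The rod is about 30 mm into the green tube without contact force. I'll continue to the bottom, then slide the collar.

```bash
python3 - <<'E'
from h import *
c=np.array([.4913,-.2824,0]); f0=np.array([.58,-.07,-2.4])
z=.175;T=[]
while z>.100:
    z-=.002 if z>.118 else .001
    move_l(c+[0,0,z],.02)
    f=(read_contact_force()-f0); T.append((round(z,4),round(read_eef_pos()[2],4),f.round(1).tolist()))
    if f[2]>13 or np.hypot(*f[:2])>12: break
for t in T: print(*t)
print(read_time_s(),read_opening())
E
```

```text
0.173 0.1729 [-0.2, 0.4, -0.7]
0.171 0.1708 [-1.4, 0.3, -0.2]
0.169 0.1688 [-1.7, -0.4, 0.1]
0.167 0.1668 [-0.5, 0.4, -0.1]
0.165 0.1648 [-0.3, -0.5, 0.3]
0.163 0.1628 [-0.5, -0.1, -0.6]
0.161 0.1608 [-0.9, 1.2, -0.8]
0.159 0.1588 [0.2, -0.4, 0.7]
0.157 0.1568 [-1.4, 1.2, 0.2]
0.155 0.1548 [-1.0, 0.4, -0.5]
0.153 0.1528 [-0.2, 0.2, 0.1]
0.151 0.1508 [-1.4, 0.3, -0.5]
0.149 0.1488 [-1.6, -0.4, 0.1]
0.147 0.1469 [-1.0, -0.1, 0.9]
0.145 0.1448 [-1.0, -1.2, -0.5]
0.143 0.143 [-1.1, 0.1, 1.5]
0.141 0.141 [-0.2, -0.1, 1.3]
0.139 0.1392 [0.2, 0.4, 2.1]
0.137 0.1373 [-0.7, 0.4, 4.9]
0.135 0.1351 [-0.4, -0.2, 5.2]
0.133 0.1328 [-0.2, 0.5, 4.4]
0.131 0.1308 [0.0, -1.0, 3.7]
0.129 0.1288 [0.4, -0.6, 3.8]
0.127 0.1268 [-0.2, -0.6, 3.7]
0.125 0.1248 [-0.5, -1.4, 3.8]
0.123 0.1228 [0.6, -0.1, 3.8]
0.121 0.1208 [-0.1, 0.2, 4.5]
0.119 0.1188 [0.7, -0.6, 2.7]
0.117 0.1168 [0.8, -0.9, 3.9]
0.116 0.1159 [0.1, -0.5, 5.5]
0.115 0.1149 [-0.0, -0.3, 5.6]
0.114 0.1139 [-0.1, -0.7, 5.1]
0.113 0.1129 [0.1, -1.3, 5.2]
0.112 0.1119 [-1.2, -0.6, 6.0]
0.111 0.1109 [0.6, -1.5, 6.1]
0.11 0.1099 [-0.0, -0.4, 6.3]
0.109 0.1092 [-0.9, 0.2, 8.2]
0.108 0.1092 [-1.4, 1.2, 15.2]
29.825 0.038790059015471695
```

This matches: the rod bottomed at TCP z≈0.137, then the collar slid about 28 mm at 5–6 N to a hard stop at 0.109, which is underside ≈ rim at 0.115. Now I'll release and check.

```bash
python3 - <<'E'
from h import *
c=np.array([.4913,-.2824,0])
move_gripper(.085); print(read_opening(),read_contact_force())
move_l(c+[0,0,.20],.08); move_l(c+[0,0,.30],.15)
p,w=snap("end"); s=read_camera("scene")[110:260,60:260]
cv2.imwrite("pics/e.png",np.hstack([cv2.resize(s,(400,300)),cv2.resize(w,(400,300))])[:,:,::-1])
print(proj(p,[*c[:2],.139]),proj(p,[*c[:2],.167]),read_time_s(),read_contact_force())
E
```

```text
0.08512578915521826 [ 0.0700135   0.16298433 -0.27334689]
[254.47989454 171.07262537] [254.50546481 178.33951931] 32.5583 [ 0.13895255 -0.43144528  0.7389228 ]
```

View pics/e.png

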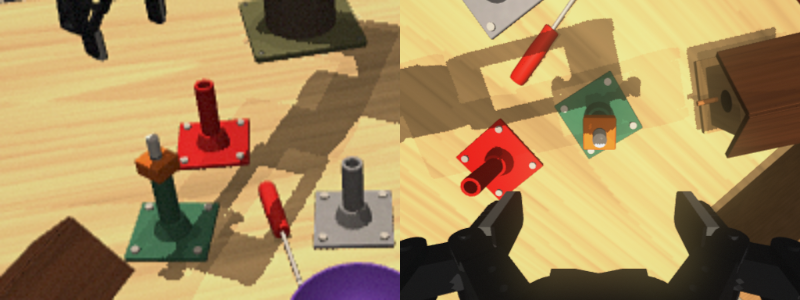

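The gauge stands in the green tube at e (155,165), with its collar on the rim and the rod upright and standing out at the top. The gripper is clear.

```bash
python3 -c "
from station import *
print(hand_in())"
```

```text
the job is handed in; nothing more can be done
None
```

The gauge is standing released in the green foot, with the rod bottomed, the collar on the rim and no more than about 15 N in the force readings; the job is handed in, no verdict was returned, and the unlisted larger lookalike gauge was knocked over, apparently by my first arm move, and is still lying on the bench.

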